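# Bring the heavy canister round to the front of the carousel and hold it there

### The arm

A 6-joint arm with a two-finger parallel gripper is mounted at the origin on a cart in front of the work surface, level with it; the furniture and walls round the work are solid. World frame = base frame: x ahead of the robot, y to its left, z up, the work surface at z = 0. Lengths are in m, angles in rad, forces in N, time in s.
With the tool pointing down it reaches from about 0.425 to 0.95 m from the base axis. Payload 14.7 kg.
Tool frame: the origin (TCP) lies between the finger pads, 19 mm behind the fingertips; this is the grasp point; y points along the fingers, x is the direction in which the jaws open and shut, and the axes are right-handed (so a half turn about y gives the same grasp; the last joint's range is limited). The gripper opens to 85 mm and grips with 20 to 120 N. Pads are 22 mm wide; open, the fingers measure 114 mm over their backs; the gripper's body (76 mm by 85 mm) begins 54 mm behind the grasp point. The pads swing forward as they close: fully open they stand 13 mm farther back than shut.
Start: joints at [-1.329, 0.48, 1.596, -0, 1.065, -0.047], TCP at [0.185, -0.623, 0.25] pointing down, gripper open.
Joint ranges: [-2.75, 2.75], [-0.82, 2.05], [0.23, 2.67], [-1.56, 4.7], [0.09, 2.69], [-2.92, 2.92]. Speed limits (rad/s): [1.89, 1.89, 2.39, 3.01, 3.01, 3.01].

### API

Orientations are given as a unit quaternion [w, x, y, z].
In Python, from plant import robot, get_obs, grab_frame, camera_params, workorder, outline_of, pinpoint gives the robot as it stands. Calls block until the motion is done:
- robot.move_ptp(position, orientation): joint-space move of the TCP to a pose.
- robot.move_straight(position, rotation=None, vel=0.15, force_limit=None): straight line of the TCP; rotation=None keeps the orientation; vel is the mean speed in m/s. With force_limit (N) it stops when the force on the tool has changed by that much, and returns True; else False.
- robot.move_joints(angles): joint-space move.
- robot.move_gripper(opening): finger opening in m; the grip force is fixed at half the most; returns when the fingers have stopped.
- robot.dwell(seconds).
- robot.ik(position, orientation): joint angles nearest the present ones, or None.
- get_obs(): the state.
- grab_frame(name): name is "scene" or "top" or "wrist"; returns the picture (480x640x3 uint8, blue, green, red); there is no depth.
- camera_params(name): a dict with "fx", "fy", "cx", "cy" (pixels), "dist_coeffs" ([k1, k2, p1, p2, k3] as OpenCV has them; the pictures are not rectified), "world_from_camera" (4x4, takes a point from camera to world coordinates). Camera axes: x right, y up, looking along -z (the intrinsics and any distortion apply to the point x, -y, -z); pixel columns grow to the right and rows downward; lengths in m; the calibration is good to about 2 mm. A picture is of the moment at which its call begins: read the wrist's pose just before it. camera_params takes no time and is no camera call; for the wrist camera it gives the pose at the moment of the call.
A pose or a line that the arm cannot do raises robot.Unreachable and nothing moves.
- workorder.sign_off(): hands the job in, once; it reports no verdict.
Trained networks look in the newest picture that a camera, given by its name, has taken for a name from the list of things; names that differ only in an ending like _2 or _b are one class to them, and where a whole thing is asked for, a point or a joint stands for the part that bears it (a point fixed in the world has none). Each returns a list of dicts, best first, with "confidence" (0 to 1); they miss things now and then, are a little off and sometimes report something else, mostly with a low value. They report only what shows in the picture. A call takes as long as a camera call. They do not tell look-alikes from the thing itself.
- outline_of(camera, query): "pixels" (480x640 bool, what is visible of it) and "uv" ([column, row] in pixels, amid what is visible of it).
- pinpoint(camera, query): "uv" ([column, row] in pixels: a listed point, or the origin of a listed thing).
The state is a dict: "clock": time; "joint_positions": joint angles; "qvel": joint speeds; "effort": joint torques, N m; "tcp_pos": TCP position; "ee_rot": TCP orientation; "ft_force": force on the tool from outside, world axes, zero at the start; "torque": the same for the moment, N m; "gripper_width": finger opening in m.
Only numpy, scipy, OpenCV 4.12 (cv2) and the standard library are available. Lean on these libraries where they do the work, as an engineer would, in place of code of your own. Each camera call takes 0.05 s, during which the arm holds its last target. There are 200 camera calls.

### The job

One of the three look-alike steel canisters on the carousel holds the spare metal electrode head, the other two hold only a gauze roll, and you can tell them apart only by hefting them. Turn the carousel until the canister with the electrode head stands squarely in the middle of the gap in the rail, all three canisters upright in their places on the turntable and the things round the carousel left where they are. Finish while gripping the black centre knob, holding the carousel still so that a colleague can unscrew the lid.

Things in the scene. Friction and masses are not known exactly. Their poses are not given: they have to be found in the camera images.
- foot: the carousel's fixed foot, a white disc 250 mm across standing on the worktop, with a wire rail (5 mm bar, 240 mm across, its top 55 mm above the worktop) round its edge. Origin at the centre of its underside, on the turning axis of the carousel; z up; the rail's only gap lies at its -x side and is about 90 mm wide.
- gap (a point): the point at the middle of the gap's side of the carousel, 78 mm from the turning axis toward the rail's gap, at the height of the turntable's top (22 mm above the worktop): where the underside of the wanted canister must stand. It belongs to the fixed foot.
- turntable: white turntable, 222 mm across, top 22 mm above the worktop; turns about a vertical axis either way without end, light friction (0.06 N m), stays where left. Three collars, 5 mm high, 55 mm inner width, 120 degrees apart and 78 mm from the axis (one on its -x side), hold the canisters. Origin on the axis at the underside of the disc, 14 mm above the worktop, z up.
- knob: black round fluted knob, 39 mm across, 30 mm high, on a post at the centre of the turntable and fixed to it. Origin: centre of the knob's underside, on the axis, 116 mm above the worktop; grip it from above, at any angle, with the tool point 131 to 138 mm above the worktop. The canisters' lids end lower, at 108 mm.
- canister_a: straight steel cylinder, 50 mm across, 86 mm high (top 18 mm: a tight screw lid of the same width), one of three alike. Loose, hollow; grip it round the lid from above. Origin: centre of its underside, z up. Stands on the turntable in a collar with 2.5 mm of play all round. Weighs in all 3 to 4.2 N with the electrode head, 1.2 to 1.7 N with gauze; lift it about 10 mm to feel it.
- canister_b: straight steel cylinder, 50 mm across, 86 mm high (top 18 mm: a tight screw lid of the same width), one of three alike. Loose, hollow; grip it round the lid from above. Origin: centre of its underside, z up. Stands on the turntable in a collar with 2.5 mm of play all round. Weighs in all 3 to 4.2 N with the electrode head, 1.2 to 1.7 N with gauze; lift it about 10 mm to feel it.
- canister_c: straight steel cylinder, 50 mm across, 86 mm high (top 18 mm: a tight screw lid of the same width), one of three alike. Loose, hollow; grip it round the lid from above. Origin: centre of its underside, z up. Stands on the turntable in a collar with 2.5 mm of play all round. Weighs in all 3 to 4.2 N with the electrode head, 1.2 to 1.7 N with gauze; lift it about 10 mm to feel it.
- electrode_big: bystander: electrode head, disc 65 mm across with an upright stem, 46 mm high, on the worktop left of the carousel. Origin at the centre of its underside.
- electrode_small: bystander: electrode head, disc 45 mm across with an upright stem, 46 mm high, on the worktop left of the carousel. Origin at the centre of its underside.
- timer: bystander: small white box, 62 x 62 x 36 mm, with a round knob, on the worktop at the front right. Origin at the centre of its underside.
- pump: bystander: pump bottle, 73 x 66 x 198 mm, behind the carousel. Origin at the centre of its underside.
There are look-alikes about, which are no part of the job. What is shaped like the canister_b but orange is not meant.

How it is judged:
At the end, for the whole second after the job is handed in: Through the last second: the heavy canister (over 2.3 N on the turntable) is within 12 mm of the gap point; all three stand upright (3.5 deg) and fully down (3 mm) in collars, not touched by the robot; the fingers grip the knob (over 5 N); the turntable is still (under 0.05 rad/s) (((horizontal distance between canister_a and gap below 0.012 m and contact force between canister_a and turntable above 2.3 N) or (horizontal distance between canister_b and gap below 0.012 m and contact force between canister_b and turntable above 2.3 N) or (horizontal distance between canister_c and gap below 0.012 m and contact force between canister_c and turntable above 2.3 N)) and height (world z) of each of canister_a, canister_b, canister_c below 0.025 m and angle between each of canister_a, canister_b, canister_c's own z axis and vertical below 0.06 rad and horizontal distance between canister_a and turntable between 0.068 and 0.088 m and contact force between each of the arm, the fingers and canister_a below 0.3 N and horizontal distance between canister_b and turntable between 0.068 and 0.088 m and contact force between each of the arm, the fingers and canister_b below 0.3 N and horizontal distance between canister_c and turntable between 0.068 and 0.088 m and contact force between each of the arm, the fingers and canister_c below 0.3 N and contact force between the fingers and knob above 5 N and angular speed of turntable below 0.05 rad/s); the arm keeps its last pose, push and grip.
It fails at once if a canister is tipped by more than 30 degrees or thrown off the carousel (angle between any of canister_a, canister_b, canister_c's own z axis and vertical above 0.52 rad or height (world z) of any of canister_a, canister_b, canister_c below 0.012 m).
It fails at once if a thing round the carousel is moved by more than 15 mm (distance of any of electrode_big, electrode_small, timer, pump from where it was at the start of the episode above 0.015 m).
It also fails if it takes over 64 s, if anything falls off the work surface, if the arm or the gripper's body presses on something with over 40 N, if the wrist force passes 120 N, or if a joint passes its speed limit or range.

## Working session

There is one attempt and no reset: what is moved stays moved. The work goes in short steps, each a Python script; the robot and the scene stay as the last script left them, time stands still between calls to the robot, and variables do not carry over. Pictures are saved under pics/ and viewed, about 8 in all and at most 12, crops included, and the job is handed in when it is done.

```bash
ls; mkdir -p pics; cat > h.py <<'E'
import numpy as np, cv2
from plant import robot, get_obs, grab_frame, camera_params, workorder, outline_of, pinpoint
def ray(cam,uv,p=None):
    p=p or camera_params(cam)
    K=np.array([[p["fx"],0,p["cx"]],[0,p["fy"],p["cy"]],[0,0,1]])
    q=cv2.undistortPoints(np.array([[uv]],float),K,np.array(p["dist_coeffs"],float))[0,0]
    T=np.array(p["world_from_camera"]); return T[:3,3],T[:3,:3]@np.array([q[0],-q[1],-1])
def at(cam,uv,z,p=None):
    o,d=ray(cam,uv,p); return (o+d*(z-o[2])/d[2])
def proj(cam,P,p=None):
    p=p or camera_params(cam)
    K=np.array([[p["fx"],0,p["cx"]],[0,p["fy"],p["cy"]],[0,0,1]])
    T=np.linalg.inv(np.array(p["world_from_camera"])); c=(np.atleast_2d(P)@T[:3,:3].T+T[:3,3])*[1,-1,-1]
    return cv2.projectPoints(c,np.zeros(3),np.zeros(3),K,np.array(p["dist_coeffs"],float))[0][:,0]
E
python3 - <<'E'
from h import *
for c in("top","scene"):
    im=grab_frame(c); cv2.imwrite(f"pics/{c}0.png",im)
    for q,z in(("foot",0),("gap",.022),("turntable",.014),("knob",.116),("canister_a",.022),("electrode_big",0),("electrode_small",0),("timer",0),("pump",0)):
        for r in pinpoint(c,q): print(c,q,np.round(r["uv"]),round(r["confidence"],2),at(c,r["uv"],z).round(4))
print(get_obs())
E
```

```text
pics
top gap [336. 288.] 0.84 [ 0.4533 -0.0108  0.022 ]
top turntable [333. 253.] 0.63 [ 0.5329 -0.0091  0.014 ]
top knob [338. 252.] 0.79 [ 0.5296 -0.0127  0.116 ]
top canister_a [307. 270.] 0.91 [0.496  0.0514 0.022 ]
top canister_a [367. 266.] 0.79 [ 0.4996 -0.0831  0.022 ]
top canister_a [241. 267.] 0.63 [0.5054 0.1988 0.022 ]
top canister_a [339. 219.] 0.61 [ 0.6087 -0.0228  0.022 ]
top electrode_big [208. 221.] 0.85 [0.615  0.2765 0.    ]
top electrode_small [197. 270.] 0.64 [0.5024 0.3025 0.    ]
top timer [414. 334.] 0.88 [ 0.3433 -0.1895  0.    ]
top pump [326. 142.] 0.75 [ 0.7915 -0.002   0.    ]
top pump [208. 221.] 0.25 [0.6138 0.2755 0.    ]
scene foot [351. 236.] 0.19 [ 0.4815 -0.108   0.    ]
scene gap [371. 256.] 0.64 [ 0.4541 -0.0055  0.022 ]
scene gap [348. 232.] 0.28 [ 0.4912 -0.0961  0.022 ]
scene turntable [338. 259.] 0.93 [ 0.5277 -0.0124  0.014 ]
scene knob [339. 219.] 0.72 [ 0.5249 -0.0275  0.116 ]
scene knob [353. 236.] 0.45 [0.5051 0.0292 0.116 ]
scene canister_a [364. 338.] 0.91 [0.5113 0.2187 0.022 ]
scene canister_a [303. 256.] 0.88 [ 0.6063 -0.0235  0.022 ]
scene canister_a [350. 234.] 0.68 [ 0.4885 -0.087   0.022 ]
scene timer [396. 212.] 0.92 [ 0.3481 -0.1889  0.    ]
{'clock': 1.0, 'joint_positions': array([-1.32860988e+00,  4.80175606e-01,  1.59631915e+00,  1.56430438e-05,
        1.06510894e+00, -4.65949259e-02]), 'qvel': array([-1.38846021e-04,  9.53443031e-04,  3.05604661e-04, -9.79678070e-04,
       -7.28832025e-05, -2.08795579e-03]), 'effort': array([-9.28303089e-04, -9.50509930e+01, -4.30644464e+01, -4.90595562e-05,
        9.80241311e-04, -6.29413057e-05]), 'tcp_pos': array([ 0.18513325, -0.62305828,  0.25000524]), 'ee_rot': array([ 0.56674624, -0.5667338 ,  0.42285423, -0.42285434]), 'ft_force': array([-0.40880612, -0.01830231,  0.1491782 ]), 'torque': array([ 0.01941702,  0.00281084, -0.0032025 ]), 'gripper_width': 0.08532454961772969}
```

```bash
python3 -c "
import cv2
a=cv2.imread('pics/top0.png')[120:360,160:460];cv2.imwrite('pics/top0c.png',cv2.resize(a,(750,600),interpolation=3))"
```

```text
(no output)
```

View pics/top0c.png

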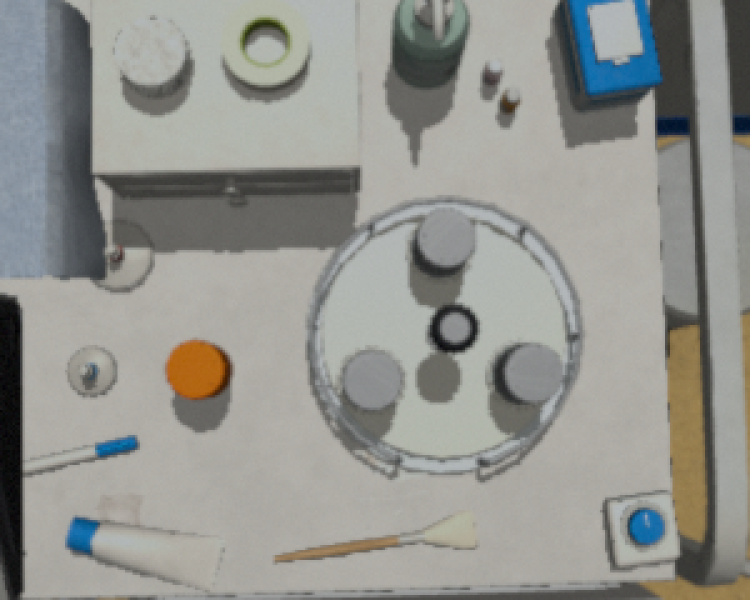

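View pics/scene0.png

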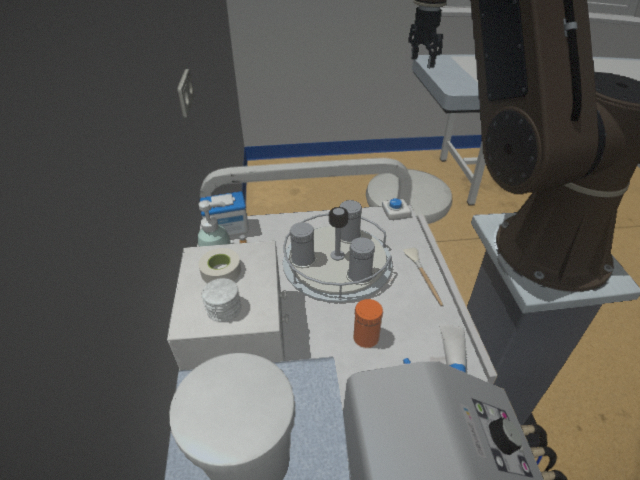

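The lids that matter are the three grey ones, at top-picture pixels of about (338,215), (309,272) and (372,269). The orange one at (239,268) stands off the carousel and is the look-alike. The gap is at about (336,306), on the robot's side between the rail's bent ends. Next I go over the carousel for a close wrist view.

```bash
cat >> h.py <<'E'
from scipy.spatial.transform import Rotation as Ro
def down(yaw):
    c,s=np.cos(yaw),np.sin(yaw)
    q=Ro.from_matrix(np.array([[c,0,-s],[s,0,c],[0,-1,0]])).as_quat(); return q[[3,0,1,2]]
def yawnow():
    w,x,y,z=get_obs()["ee_rot"]; m=Ro.from_quat([x,y,z,w]).as_matrix(); return np.arctan2(m[1,0],m[0,0])
E
python3 - <<'E'
from h import *
w,x,y,z=get_obs()["ee_rot"]; print(Ro.from_quat([x,y,z,w]).as_matrix().round(2),yawnow())
for yw in np.arange(-3,3.2,.5):
    j=robot.ik([.53,-.011,.38],down(yw)); print(yw.round(2), None if j is None else np.round(j,2))
E
```

```text
[[ 0.28  0.    0.96]
 [-0.96  0.    0.28]
 [-0.   -1.    0.  ]] -1.2820225279046444
-3.0 [-0.08  0.2   1.69 -0.    1.25  2.92]
-2.5 [-0.08  0.2   1.69 -0.    1.25  2.42]
-2.0 [-0.08  0.2   1.69 -0.    1.25  1.92]
-1.5 [-0.08  0.2   1.69 -0.    1.25  1.42]
-1.0 [-0.08  0.2   1.69 -0.    1.25  0.92]
-0.5 [-0.08  0.2   1.69 -0.    1.25  0.42]
0.0 [-0.08  0.2   1.69 -0.    1.25 -0.08]
0.5 [-0.08  0.2   1.69 -0.    1.25 -0.58]
1.0 [-0.08  0.2   1.69 -0.    1.25 -1.08]
1.5 [-0.08  0.2   1.69 -0.    1.25 -1.58]
2.0 [-0.08  0.2   1.69 -0.    1.25 -2.08]
2.5 [-0.08  0.2   1.69 -0.    1.25 -2.58]
3.0 None
```

```bash
python3 - <<'E'
from h import *
robot.move_straight([.185,-.623,.36],vel=.3)
robot.move_ptp([.47,-.011,.38],down(0)); robot.dwell(.3)
p=camera_params("wrist"); im=grab_frame("wrist"); cv2.imwrite("pics/w1.png",im)
print(get_obs()["clock"],np.round(p["world_from_camera"],3),p["fx"])
import pickle; pickle.dump(p,open("w1.pkl","wb"))
for q,z in(("foot",0),("gap",.022),("turntable",.014),("knob",.116),("canister_a",.022)):
    for r in pinpoint("wrist",q): print(q,np.round(r["uv"]),round(r["confidence"],2),at("wrist",r["uv"],z,p).round(4))
for q in("knob","canister_a","foot","turntable"):
    for i,r in enumerate(outline_of("wrist",q)): print(q,np.round(r["uv"]),r["confidence"],r["pixels"].sum()); np.save(f"{q}{i}.npy",r["pixels"])
E
```

```text
4.2667 [[ 1.     0.001  0.     0.47 ]
 [-0.001  0.95   0.312  0.069]
 [ 0.    -0.312  0.95   0.503]
 [ 0.     0.     0.     1.   ]] 409.97920640539314
turntable [370. 170.] 0.89 [ 0.5301 -0.0142  0.014 ]
knob [383. 190.] 0.85 [ 0.5305 -0.0155  0.116 ]
knob [341. 233.] 0.54 [ 0.4902 -0.0596  0.116 ]
canister_a [438. 174.] 0.95 [ 0.6101 -0.0173  0.022 ]
canister_a [339. 231.] 0.93 [ 0.4936 -0.0885  0.022 ]
canister_a [340. 118.] 0.64 [0.4925 0.0467 0.022 ]
knob [385. 195.] 0.58 1704
canister_a [341. 122.] 0.94 2251
canister_a [339. 247.] 0.85 2567
canister_a [452. 182.] 0.64 2832
foot [377.  71.] 0.58 6530
turntable [376. 166.] 0.65 21078
```

View pics/w1.png

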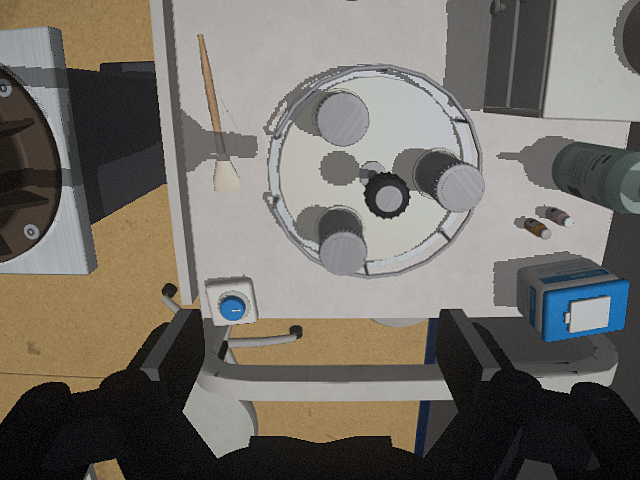

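```bash
python3 - <<'E'
from h import *; import pickle
p=pickle.load(open("w1.pkl","rb"))
for n,uv,z in(("lid",(342,118),.108),("lid",(344,253),.108),("lid",(462,188),.108),("knobtop",(390,196),.146)): print(n,at("wrist",uv,z,p).round(4))
im=cv2.imread("pics/w1.png"); s=3.2; x0,y0=250,60
big=cv2.resize(im[60:245,250:490],None,fx=s,fy=s,interpolation=3)
cx,cy=.5305,-.0145
t=np.linspace(0,2*np.pi,121)
for r,z,col in((.111,.022,(0,0,255)),(.125,0,(0,200,0)),(.12,.0525,(255,0,0))):
    P=np.c_[cx+r*np.cos(t),cy+r*np.sin(t),0*t+z]; q=proj("wrist",P,p)
    for u in q: cv2.circle(big,tuple(int(v) for v in ((u-[x0,y0]+.5)*s)),1,col,-1)
cv2.imwrite("pics/w1c.png",big); print(big.shape)
E
```

```text
lid [0.4904 0.0511 0.108 ]
lid [ 0.4945 -0.0841  0.108 ]
lid [ 0.6105 -0.0155  0.108 ]
knobtop [ 0.5323 -0.0149  0.146 ]
(592, 768, 3)
```

View pics/w1c.png

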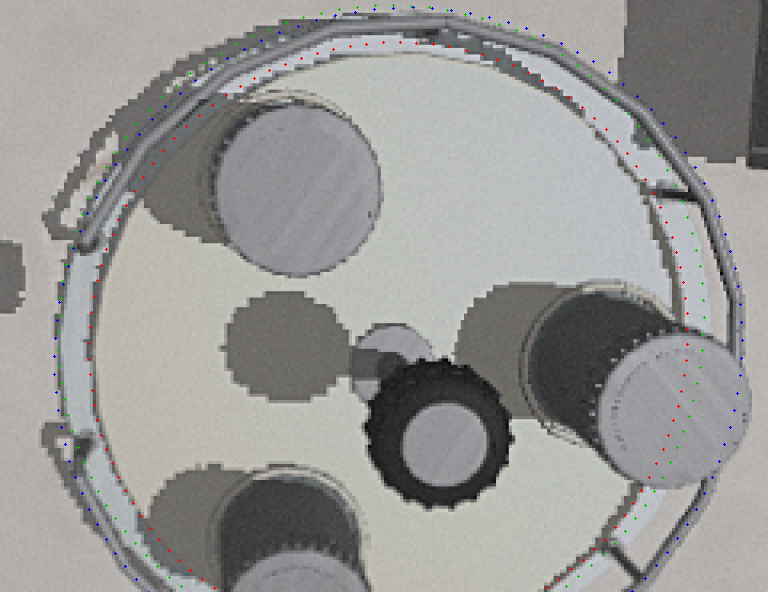

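```bash
python3 - <<'E'
from h import *; import pickle
p=pickle.load(open("w1.pkl","rb"))
for c in((.5315,-.0165),(.531,-.0145)):
  c=np.array(c)
  for uvs,cam,pp in((((277.5,136.5),(275.6,197.5)),"wrist",p),(((318.8,306.5),(353.2,306.5)),"top",None)):
    for z in (.0525,):
        a=[at(cam,uv,z,pp)[:2]-c for uv in uvs]; an=[np.degrees(np.arctan2(-v[1],-v[0])) for v in a]
        print(cam,np.round([v for v in a],4).tolist(),np.linalg.norm(a,axis=1).round(4),np.round(an,1),"gap dir (deg from -x)",np.mean(an).round(1))
  for l in((.4904,.0511),(.4945,-.0841),(.6105,-.0155)):
    v=np.array(l)-c; print(np.degrees(np.arctan2(v[1],v[0])).round(1),np.linalg.norm(v).round(4))
print([at("top",uv,.108).round(4) for uv in((338.3,215.3),(308.9,271.9),(372.3,269.3))], at("top",(341.8,251.2),.146))
E
```

```text
wrist [[-0.1076, 0.0457], [-0.1118, -0.0219]] [0.1169 0.114 ] [-23.   11.1] gap dir (deg from -x) -6.0
top [[-0.1162, 0.0454], [-0.1184, -0.0296]] [0.1247 0.1221] [-21.3  14. ] gap dir (deg from -x) -3.7
121.3 0.0791
-118.7 0.0771
0.7 0.079
wrist [[-0.1071, 0.0437], [-0.1113, -0.0239]] [0.1157 0.1139] [-22.2  12.1] gap dir (deg from -x) -5.0
top [[-0.1157, 0.0434], [-0.1179, -0.0316]] [0.1235 0.1221] [-20.6  15. ] gap dir (deg from -x) -2.8
121.8 0.0771
-117.7 0.0786
-0.7 0.0795
[array([ 0.6073, -0.0156,  0.108 ]), array([0.4907, 0.0494, 0.108 ]), array([ 0.4923, -0.083 ,  0.108 ])] [ 0.53010051 -0.01728459  0.146     ]
```

```bash
cat >> h.py <<'E'
def fz(n=8):
    v=[]
    for _ in range(n): robot.dwell(.04); v.append(get_obs()["ft_force"])
    return np.mean(v,0).round(2)
def heft(x,y,yaw):
    robot.move_ptp([x,y,.18],down(yaw))
    if robot.move_straight([x,y,.1],vel=.15,force_limit=8): print("CONTACT",get_obs()["tcp_pos"]); return
    f0=fz(); robot.move_gripper(.03); w=get_obs()["gripper_width"]; f1=fz(4)
    robot.move_straight([x,y,.112],vel=.05); robot.dwell(.3); f2=fz()
    print("width",w,"free",f0,"gripped",f1,"lifted",f2,"weight",f0[2]-f2[2])
    robot.move_straight([x,y,.1002],vel=.05); robot.move_gripper(.085); robot.dwell(.1)
    robot.move_straight([x,y,.18],vel=.2); print(get_obs()["clock"])
E
python3 - <<'E'
from h import *
heft(.4905,.0502,np.radians(31.6))
cv2.imwrite("pics/w2.png",grab_frame("wrist"))
E
```

```text
width 0.048192707431511675 free [ 0.08 -0.07  0.27] gripped [-1.25  0.27  9.2 ] lifted [ 0.28 -0.21 -1.38] weight 1.65
9.7
```

```bash
python3 - <<'E'
from h import *
heft(.4935,-.0836,np.radians(-28.8))
E
```

```text
width 0.04856045426908755 free [ 0.29 -0.18 -0.19] gripped [-0.46 -0.03  8.83] lifted [ 0.06  0.33 -1.54] weight 1.35
14.6833
```

```bash
python3 - <<'E'
from h import *
heft(.609,-.0155,np.radians(90))
robot.move_straight([.53,-.0155,.33],vel=.25)
robot.move_ptp([.45,-.10,.36],down(0)); robot.dwell(.3)
p=camera_params("wrist"); im=grab_frame("wrist"); cv2.imwrite("pics/w3.png",im)
import pickle; pickle.dump(p,open("w3.pkl","wb"))
print(get_obs()["clock"])
for q,z in(("gap",.022),("foot",0),("turntable",.014),("knob",.116),("canister_a",.022)):
    for r in pinpoint("wrist",q): print(q,np.round(r["uv"]),round(r["confidence"],2),at("wrist",r["uv"],z,p).round(4))
E
```

```text
width 0.04827741638273409 free [-0.12 -0.18 -0.  ] gripped [-1.38 -0.3   7.47] lifted [ 0.07 -0.33 -3.53] weight 3.53
20.5583
23.025
turntable [393.  96.] 0.59 [ 0.5296 -0.0169  0.014 ]
canister_a [361. 163.] 0.98 [ 0.4961 -0.0897  0.022 ]
canister_a [357.  33.] 0.61 [0.488  0.0464 0.022 ]
canister_a [466.  97.] 0.56 [ 0.6091 -0.0164  0.022 ]
```

View pics/w3.png

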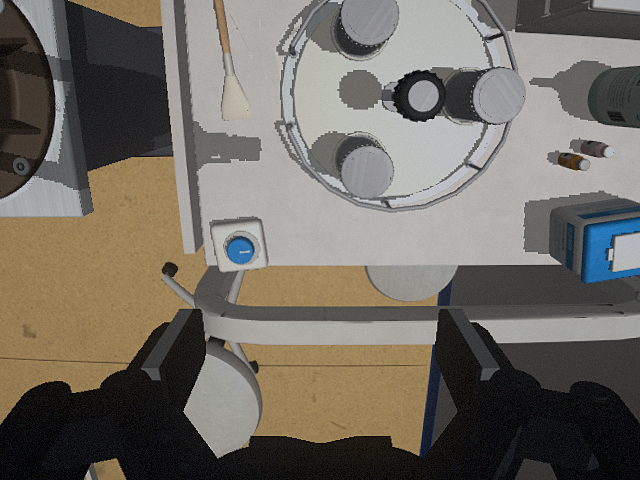

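```bash
python3 - <<'E'
from h import *; import pickle
p=pickle.load(open("w3.pkl","rb")); c=np.array([.5305,-.0155])
a=[at("wrist",uv,.0525,p)[:2]-c for uv in((291,50),(290,123))]
print(np.round(a,4).tolist(),[np.degrees(np.arctan2(-v[1],-v[0])).round(1) for v in a])
for uv in((370,16),(367,171),(497,96)): print(at("wrist",uv,.108,p).round(4))
print("knob",at("wrist",(425,96),.146,p).round(4))
x,y=c
y0=np.radians(-87.8)
robot.move_ptp([x,y,.22],down(y0))
if robot.move_straight([x,y,.135],vel=.15,force_limit=8): print("CONTACT",get_obs()["tcp_pos"])
else:
    robot.move_gripper(.025); o=get_obs(); print(o["gripper_width"],o["ft_force"],o["torque"])
    for k in range(1,3):
        robot.move_ptp([x,y,.135],down(y0+np.radians(10)*k))
    o=get_obs(); print(o["clock"],o["gripper_width"],o["ft_force"],o["torque"],o["tcp_pos"])
for r in pinpoint("top","canister_a") if grab_frame("top") is not None else []: print(np.round(r["uv"]),at("top",r["uv"],.022).round(4))
E
```

```text
[[-0.1091, 0.0418], [-0.1114, -0.0286]] [np.float64(-20.9), np.float64(14.4)]
[0.4918 0.0476 0.108 ]
[ 0.4931 -0.0841  0.108 ]
[ 0.6072 -0.0159  0.108 ]
knob [ 0.5329 -0.0174  0.146 ]
0.0374119857840397 [ -4.51308424 -16.64604192  15.4746157 ] [-2.9202419   0.70632214  0.05625909]
26.6667 0.03738828861813728 [ -4.83325694 -17.73880869  14.6201261 ] [-3.07906693  0.59495224  0.06714777] [ 0.53103961 -0.01700723  0.13609817]
[315. 279.] [0.4748 0.035  0.022 ]
```

```bash
python3 - <<'E'
from h import *
x,y=.531,-.0172
for d in list(range(-60,80,20))+[86.8]:
    robot.move_ptp([x,y,.135],down(np.radians(d)))
robot.dwell(.4)
o=get_obs(); print(o["clock"],o["gripper_width"],o["ft_force"],o["torque"],o["tcp_pos"],o["joint_positions"][5],np.degrees(yawnow()))
for c in("top","scene"):
    cv2.imwrite(f"pics/{c}4.png",grab_frame(c))
    for q,z in(("gap",.022),("canister_a",.022)):
        for r in pinpoint(c,q): print(c,q,np.round(r["uv"]),round(r["confidence"],2),at(c,r["uv"],z).round(4))
a=cv2.imread('pics/top4.png')[170:350,220:460]
b=cv2.imread('pics/scene4.png')[170:320,240:440]
cv2.imwrite('pics/c4.png',np.vstack([cv2.resize(a,(400,300),interpolation=3),cv2.resize(b,(400,300),interpolation=3)]))
E
```

```text
30.625 0.0374217363177601 [-0.42867285  3.53461408 12.4489378 ] [0.84081696 0.07914148 0.08119225] [ 0.53205079 -0.01700604  0.13611519] -1.6044347063619546 86.79258995224333
top canister_a [337. 288.] 0.97 [ 0.4542 -0.0135  0.022 ]
top canister_a [242. 271.] 0.86 [0.4982 0.1967 0.022 ]
top canister_a [304. 232.] 0.71 [0.5803 0.0558 0.022 ]
scene gap [370. 256.] 0.71 [ 0.456  -0.0068  0.022 ]
scene gap [336. 258.] 0.21 [ 0.5334 -0.0074  0.022 ]
scene canister_a [370. 252.] 0.96 [ 0.454  -0.0192  0.022 ]
scene canister_a [317. 235.] 0.93 [ 0.5672 -0.0936  0.022 ]
scene canister_a [322. 276.] 0.81 [0.5701 0.0434 0.022 ]
scene canister_a [368. 338.] 0.74 [0.5039 0.2191 0.022 ]
```

View pics/c4.png

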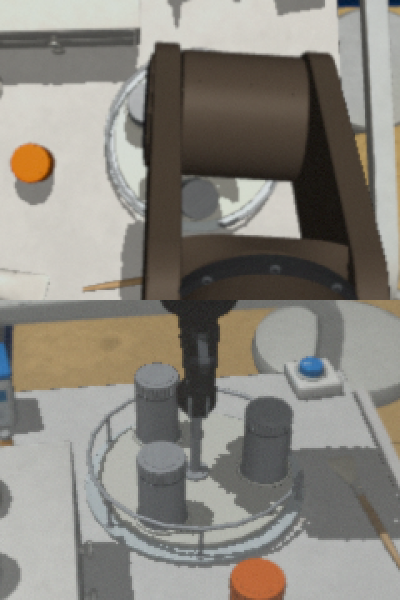

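```bash
python3 - <<'E'
from h import *; import pickle
p=camera_params("wrist"); im=grab_frame("wrist"); cv2.imwrite("pics/w5.png",im); pickle.dump(p,open("w5.pkl","wb"))
print(np.round(p["world_from_camera"],3))
for q,z in(("gap",.022),("canister_a",.022)):
    for r in pinpoint("wrist",q): print(q,np.round(r["uv"]),round(r["confidence"],2),at("wrist",r["uv"],z,p).round(4))
print("toplid",at("top",(340,288.8),.108))
# scene lid top centre: crop (268,415-300) ->
print("scenelid",[at("scene",(240+u/2,170+(v-300)/2),.108).round(4) for u,v in((269,413),(157,377),(162,460))])
E
```

```text
[[ 0.057 -0.948 -0.315  0.451]
 [ 0.998  0.054  0.018 -0.013]
 [ 0.    -0.315  0.949  0.259]
 [ 0.     0.     0.     1.   ]]
canister_a [214. 294.] 0.87 [ 0.5686 -0.088   0.022 ]
canister_a [325. 104.] 0.62 [ 0.455  -0.0104  0.022 ]
canister_a [425. 297.] 0.56 [0.5778 0.0482 0.022 ]
toplid [ 0.45382868 -0.01417345  0.108     ]
scenelid [array([ 0.4522, -0.0047,  0.108 ]), array([ 0.5639, -0.0827,  0.108 ]), array([0.5737, 0.0571, 0.108 ])]
```

View pics/w5.png

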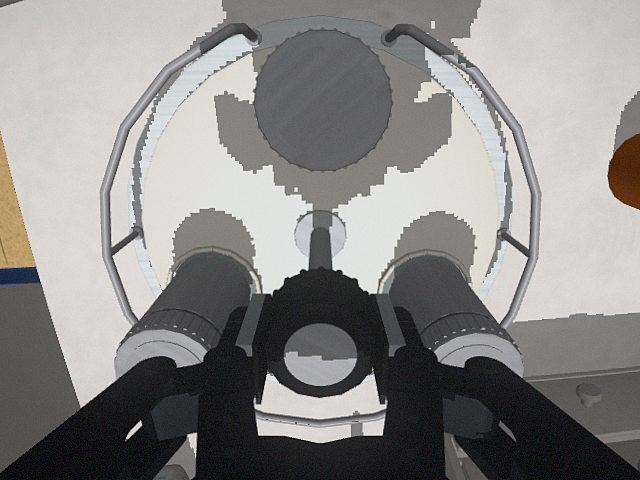

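```bash
python3 - <<'E'
from h import *; import pickle
p=pickle.load(open("w5.pkl","rb"))
l=at("wrist",(323,100),.108,p); e=[at("wrist",u,.0525,p) for u in((257,38),(389,38))]; k=at("wrist",(320,356),.146,p)
c=np.array([.5315,-.017]); m=(e[0]+e[1])[:2]/2-c; g=c+.078*m/np.linalg.norm(m)
print("lid",l,"gap",g,"err mm",1e3*(l[:2]-g),"knob",k)
o=get_obs(); print(o["clock"],o["gripper_width"],abs(o["qvel"]).max())
if np.linalg.norm(l[:2]-g)<.006: workorder.sign_off(); print("signed")
E
```

```text
lid [ 0.45230356 -0.01173046  0.108     ] gap [ 0.45367658 -0.01175443] err mm [-1.37302769  0.02396675] knob [ 0.53139666 -0.01729236  0.146     ]
31.075 0.037621674409438886 0.0015229257816586836
the job is handed in; nothing more can be done
signed
```

The canister with the electrode head now stands in the middle of the rail gap, and I handed the job in at about 31 s with the gripper closed on the knob. There is no verdict back from the system.

- **Finding it:** I lifted each canister about 12 mm. They weighed 1.65 N, 1.35 N and 3.53 N, so the rear one holds the electrode head; I set each one back in its collar.
- **Turning:** I gripped the knob and turned the carousel about 175° in small steps.
- **Last checks:** The wrist picture put the heavy canister's lid 1.4 mm from the gap point (limit 12 mm). The canisters looked upright in their places, the arm was still, and the fingers held the knob at 37.6 mm. I did not measure the grip force on the knob directly.
- **Disagreements:** The scene-camera detections put the canister up to 12 mm from the gap. The top and wrist views put it within 3 mm, and I went by the wrist view. My first knob position was about 1.5 mm off, giving about 17 N of side force on the tool; I corrected it before most of the turn.
- **Not checked:** I did not measure the things round the carousel again. The arm had no contact with them that I know of.

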